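# Put the tools back on their shadows

### The arm

A 6-joint arm with a two-finger parallel gripper is mounted at the origin on a cart in front of the work surface, level with it; the furniture and walls round the work are solid. World frame = base frame: x ahead of the robot, y to its left, z up, the work surface at z = 0. Lengths are in mm, angles in rad, forces in N, time in s.
With the tool pointing down it reaches from about 325 to 775 mm from the base axis. Payload 5.5 kg.
Tool frame: the origin (TCP) lies midway between the tips of the shut fingers; the grasp point (between the pads) lies 19 mm behind it; z points along the fingers, y is the line along which they close (so a half turn about z gives the same grasp; the last joint's range is limited). The gripper opens to 85 mm and grips with 20 to 120 N. Pads are 22 mm wide; open, the fingers measure 114 mm over their backs; the gripper's body (76 mm by 85 mm) begins 54 mm behind the grasp point. The pads swing forward as they close: fully open they stand 13 mm farther back than shut.
Start: joints at [-1.401, 0.091, 1.231, -0, 1.82, -0.057], TCP at [134.915, -584.649, 231.275] pointing down, gripper open.
Joint ranges: [-2.87, 2.87], [-0.86, 2.18], [0.17, 2.46], [-1.51, 4.65], [0.06, 2.69], [-2.65, 2.65]. Speed limits (rad/s): [2.57, 2.57, 3.01, 3.14, 3.14, 3.14].

### API

Orientations are given as [roll, pitch, yaw] about the fixed x, y, z axes, in that order (R = Rz(yaw) Ry(pitch) Rx(roll)).
In Python, from workcell import manip gives the robot as it stands. The module is installed in compiled form; this text tells all that it offers. Calls block until the motion is done:
- manip.goto(position, orientation): joint-space move of the TCP to a pose.
- manip.line_to(position, rot=None, speed=150, threshold=None): straight line of the TCP; rot=None keeps the orientation; speed is the mean speed in mm/s. With threshold (N) it stops when the force on the tool has changed by that much, and returns True; else False.
- manip.move_j(angles): joint-space move.
- manip.command_gripper(opening, squeeze=None): opening from 0.0 (shut) to 1.0 (fully open); squeeze is the grip in N (None keeps the last); returns when the fingers have stopped.
- manip.sleep(seconds).
- manip.solve_ik(position, orientation): joint angles nearest the present ones, or None.
- manip.get_state(): the state.
- manip.snapshot(name): name is "scene" or "side" or "wrist"; returns a dict with "image" (420x560x3 uint8, blue, green, red), "fx", "fy", "cx", "cy" (pixels), "D" ([k1, k2, p1, p2, k3] as OpenCV has them; the pictures are not rectified), "world_to_cam" (4x4, takes a point from world to camera coordinates). Camera axes: x right, y down, z forward; pixel columns grow to the right and rows downward; lengths in mm; the calibration is good to about 2 mm. A picture is of the moment at which its call begins. There is no depth.
A pose or a line that the arm cannot do raises manip.MotionError and nothing moves.
- manip.sign_off(): hands the job in; it is judged then, once.
The state is a dict: "time_s": time; "joint_pos": joint angles; "dq": joint speeds; "joint_torque": joint torques, N m; "ee_pos": TCP position; "orientation": TCP orientation; "force": force on the tool from outside, world axes, zero at the start; "wrist_torque": the same for the moment, N m; "opening": opening from 0.0 (shut) to 1.0 (fully open); "finger_force": force on a finger pad.
Only numpy, scipy, OpenCV 4.12 (cv2) and the standard library are available. Lean on these libraries where they do the work, as an engineer would, in place of code of your own. Each camera call takes 0.05 s, during which the arm holds its last target. There are 200 camera calls.

### The job

Put the four tools on the left of the bench away on the tool board on the right: lay the screwdriver, the pliers and the wrench and stand the oil bottle each centred on the yellow shadow painted for it. Lay each tool along its shadow, the screwdriver and the pliers with their handles on the handle end of the shadow (the wrench may lie either way round); leave the bottle upright and everything released and still.

Things in the scene. Friction and masses are not known exactly. Their poses are not given: they have to be found in the camera images.
- screwdriver (a point): Slotted screwdriver lying on the worktop, 194 mm long, orange handle 98 mm long and 26 mm thick, thin steel blade. The point lies on its axis inside the handle (13 mm above what it lies on), 31 mm from the blade end of the handle and 67 mm from the handle's rear end: grip here across 26 mm. Its y axis runs along the tool towards the handle's rear end; x is level across it.
- screwdriver_tip (a point): The tip of the screwdriver's blade, 123 mm from screwdriver along its -y. Same axes.
- pliers (a point): Combination pliers with blue handles, lying shut and flat, 162 mm long, 46 mm wide over the handles, 14 mm thick. The point lies at the jaw side of the joint, half-way up (8 mm above what they lie on), 50 mm from the jaws' tip and 112 mm from the handle ends: grip here across 22 mm. Its y axis runs along the tool towards the handle ends; x is level across it.
- pliers_tip (a point): The tip of the pliers' jaws, 48 mm from pliers along its -y. Same axes.
- wrench (a point): Small bright combination wrench lying flat, 134 mm long, ends up to 25 mm wide and 8 mm thick, shank 12 mm wide and 6 mm thick. The point is the middle of the shank, 3 mm above what it lies on: grip here across 12 mm with the fingertips just above the surface. Its y axis runs along the tool; x is level across it.
- bottle (a point): Yellow plastic oil bottle with red nozzle, standing, body 48 mm in diameter and about 60 mm high, 92 mm with the nozzle. The point lies on its axis 30 mm above its base: grip the body here. Its z axis points up the bottle.
- shadow_screwdriver (a point): Where screwdriver belongs: flat yellow shadow of a screwdriver (wide handle to -x, blade to +x) on a flat charcoal foam tile, 225 (x) x 98 (y) x 10 mm, top 14 mm above the worktop, one of four side by side at 100 mm pitch in a low tray. At rest screwdriver is 13 mm above this point, its y along this -x. z up, x along the tile away from the robot.
- shadow_pliers (a point): Where pliers belongs: at the joint of the flat yellow shadow of pliers (two handles to -x, jaws to +x) on the top face of a tile like the screwdriver's. At rest pliers is 8 mm above this point, its y along this -x. z up, x along the tile away from the robot.
- shadow_wrench (a point): Where wrench belongs: middle of the flat yellow shadow of a wrench (straight shank, a round end at each side) on the top face of a tile like the others. The wrench lies along x, either way round, wrench 3 mm above this point. z up, x along the tile away from the robot.
- shadow_bottle (a point): Where the bottle stands: centre of the flat yellow disc and ring, 62 mm in diameter, on the top face of a tile like the others; bottle then stands 30 mm above this point. z up, x along the tile away from the robot.
Things that resemble listed ones, but are neither listed nor needed, are in the scene too. What is meant by the part that bears bottle is not green or pink, and is the larger of those in its own colour.

How it is judged:
By the outcome, as a careful person would: the job done as asked, in the order asked, and still so for the second after the job is handed in, with the robot touching nothing.
It also fails if it takes over 109 s, if anything falls off the work surface, if the arm or the gripper's body presses on something with over 40 N, if the wrist force passes 120 N, or if a joint passes its speed limit or range.

## Working session

There is one attempt and no reset: what is moved stays moved. The work goes in short steps, each a Python script; the robot and the scene stay as the last script left them, time stands still between calls to the robot, and variables do not carry over. Pictures are saved under pics/ and viewed, at most 14 in all, crops included, and the job is handed in when it is done.

```bash
mkdir -p pics
cat > h.py <<'E'
import numpy as np, cv2
from workcell import manip
def snap(cam,name):
    s=manip.snapshot(cam); cv2.imwrite(f'pics/{name}.png',s['image']); np.save(f'pics/{name}.npy',s,allow_pickle=True); return s
def load(name): return np.load(f'pics/{name}.npy',allow_pickle=True).item()
def px2w(s,uv,z):
    K=np.array([[s['fx'],0,s['cx']],[0,s['fy'],s['cy']],[0,0,1.]])
    n=cv2.undistortPoints(np.array(uv,float).reshape(-1,1,2),K,np.array(s['D'],float)).reshape(-1,2)
    T=np.array(s['world_to_cam']);R=T[:3,:3];c=-R.T@T[:3,3]
    d=np.c_[n,np.ones(len(n))]@R
    return c+d*((z-c[2])/d[:,2])[:,None]
def w2px(s,P):
    K=np.array([[s['fx'],0,s['cx']],[0,s['fy'],s['cy']],[0,0,1.]]);T=np.array(s['world_to_cam'])
    return cv2.projectPoints(np.array(P,float).reshape(-1,1,3),cv2.Rodrigues(T[:3,:3])[0],T[:3,3],K,np.array(s['D'],float))[0].reshape(-1,2)
E
python3 - <<'E'
from h import *
a=snap('scene','sc0');b=snap('side','si0')
cv2.imwrite('pics/both0.png',cv2.resize(np.hstack([a['image'],b['image']]),(800,300)))
for s in(a,b):
    T=np.array(s['world_to_cam']);print(-T[:3,:3].T@T[:3,3],T[2,:3],s['fx'])
print(manip.get_state())
E
```

```text
[-412.66698721 -814.11379724  699.13024345] [ 0.63188152  0.63109944 -0.44993249] 441.99194764380826
[384.45821055 860.76301036 681.15392766] [ 0.11062439 -0.77962896 -0.61639348] 382.6367556879424
{'time_s': 0.1, 'joint_pos': array([-1.40071192e+00,  9.18241869e-02,  1.23179340e+00,  1.67719139e-06,
        1.81979385e+00, -5.66905967e-02]), 'dq': array([-1.89163992e-03, -2.06766266e-03, -3.14657075e-03,  8.21556701e-05,
        1.30244758e-03, -4.53478657e-04]), 'joint_torque': array([ 2.82099871e-03, -4.60216498e+01, -4.19219577e+01,  3.04098016e-06,
        1.05920574e-02, -5.00155096e-06]), 'ee_pos': array([ 134.86271269, -584.38447993,  230.22384385]), 'orientation': array([-3.13977689e+00, -1.04675870e-04,  2.26775323e-01]), 'force': array([0.24414102, 0.35525698, 0.046318  ]), 'wrist_torque': array([-0.02925649,  0.01798755, -0.02925854]), 'finger_force': 0.0, 'opening': 1.000099451220579}
```

View pics/sc0.png

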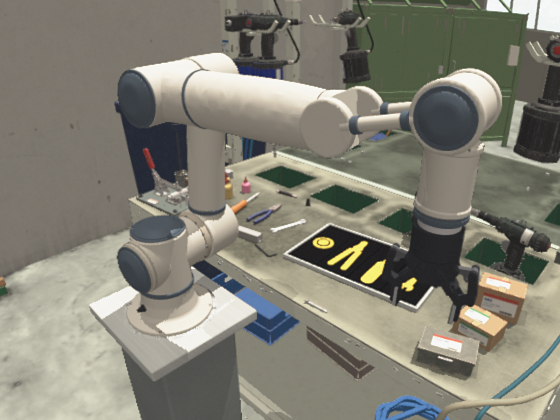

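View pics/si0.png

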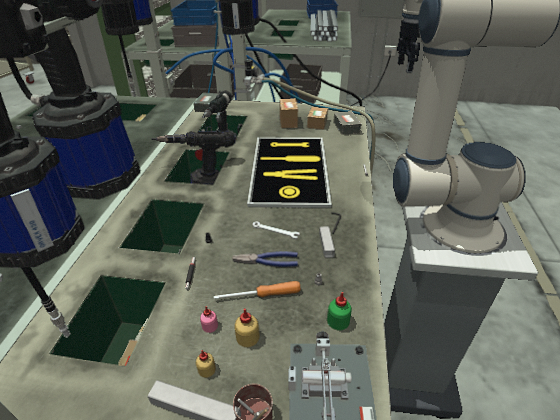

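The side view shows the pink bottle (209,320), green bottle (340,313), and two in yellow-orange: a large one at (247,327) and a small one at (205,363). The larger, (247,327), fits the description. The screwdriver is at (258,292), the pliers at (265,260) and the wrench at (276,229). The shadows are on the tray at x 250–330, y 137–205. I'll confirm in a crop and measure.

Run:
```python
from h import *
s=load('si0');im=s['image']
cv2.imwrite('pics/crop1.png',cv2.resize(im[210:390,170:370],None,fx=3.3,fy=3.3,interpolation=cv2.INTER_CUBIC)[:600])
hsv=cv2.cvtColor(im,cv2.COLOR_BGR2HSV)
def blobs(n,lo,hi,roi,z,amin=25):
    x0,y0,x1,y1=roi;m=cv2.inRange(hsv,lo,hi);k=np.zeros_like(m);k[y0:y1,x0:x1]=m[y0:y1,x0:x1]
    for c in cv2.findContours(k,0,cv2.CHAIN_APPROX_NONE)[0]:
        if cv2.contourArea(c)<amin: continue
        p=c.reshape(-1,2).astype(float);w=px2w(s,p,z)[:,:2]
        (cx,cy),(a,b),t=cv2.minAreaRect(w.astype(np.float32))
        print(n,'px',p.mean(0).round(),'w c',round(cx),round(cy),'dims',round(a),round(b),'ang',round(t),'x',w[:,0].min().round(),w[:,0].max().round(),'y',w[:,1].min().round(),w[:,1].max().round())
blobs('shadow',(20,120,120),(35,255,255),(245,130,335,210),14)
blobs('orange',(5,150,100),(18,255,255),(200,275,310,310),13)
blobs('blue',(105,80,40),(130,255,255),(220,245,310,275),8)
blobs('bottles',(12,100,80),(30,255,255),(190,305,270,385),30)
print('wrench ends',px2w(s,[(256,224),(295,234)],3).round(), 'sd tip/rear',px2w(s,[(216,298),(299,287)],13).round(),'pl',px2w(s,[(234,260),(298,253),(298,265)],8).round())
print('bottle base',px2w(s,[(247,346)],0).round(),'tray corners',px2w(s,[(256,137),(325,137),(330,205),(248,205)],14).round())
```

```text
shadow px [289. 192.] w c 493 -82 dims 61 58 ang 7 x 462.0 524.0 y -112.0 -51.0
shadow px [294. 174.] w c 503 -179 dims 173 60 ang 8 x 414.0 589.0 y -220.0 -157.0
shadow px [290. 158.] w c 515 -277 dims 204 34 ang 7 x 414.0 616.0 y -306.0 -260.0
shadow px [290. 144.] w c 529 -380 dims 139 31 ang 7 x 459.0 598.0 y -404.0 -357.0
orange px [278. 290.] w c 471 299 dims 97 22 ang 17 x 425.0 519.0 y 275.0 321.0
blue px [276. 263.] w c 489 216 dims 101 15 ang 1 x 438.0 539.0 y 208.0 223.0
blue px [278. 255.] w c 489 186 dims 92 15 ang 12 x 443.0 535.0 y 176.0 202.0
bottles px [205. 364.] w c 578 510 dims 31 47 ang 17 x 558.0 597.0 y 485.0 532.0
bottles px [247. 330.] w c 517 427 dims 45 72 ang 16 x 492.0 543.0 y 389.0 462.0
wrench ends [[566.  70.   3.]
 [455.  97.   3.]] sd tip/rear [[604. 343.  13.]
 [426. 287.  13.]] pl [[593. 218.   8.]
 [440. 173.   8.]
 [435. 214.   8.]]
bottle base [[514. 442.   0.]] tray corners [[ 659. -419.   14.]
 [ 402. -453.   14.]
 [ 368.  -29.   14.]
 [ 602.    1.   14.]]
```

View pics/crop1.png

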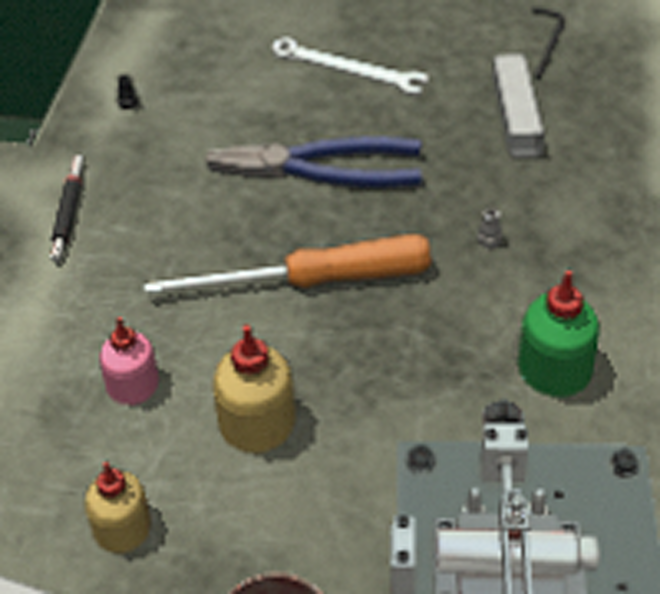

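Confirmed: the large ochre bottle stands near (514,430). Next, one wrist look above the board and one above the tools.

Run:
```python
from h import *
manip.goto([470,-230,380],[np.pi,0,.12]); a=snap('wrist','w_board')
manip.goto([470,250,380],[np.pi,0,.3]); b=snap('wrist','w_tools')
st=manip.get_state();print(st['time_s'],st['ee_pos'],st['joint_pos'])
cv2.imwrite('pics/w_both.png',cv2.resize(np.hstack([a['image'],b['image']]),(800,300)))
for s in(a,b):
    T=np.array(s['world_to_cam']);print(-T[:3,:3].T@T[:3,3],T[2,:3],s['fx'])
```

```text
3.8 [470.46501937 249.06386747 379.97523807] [ 4.23131290e-01 -6.62223305e-03  1.06216742e+00 -2.79556967e-04
  2.08612422e+00  1.69550936e+00]
[ 548.42216192 -222.99221538  521.7795869 ] [-0.30551945 -0.03605481 -0.95150298] 301.7185138010217
[546.05628439 270.8053178  522.42687602] [-0.29312525 -0.09049482 -0.95178163] 301.7185138010217
```

View pics/w_both.png

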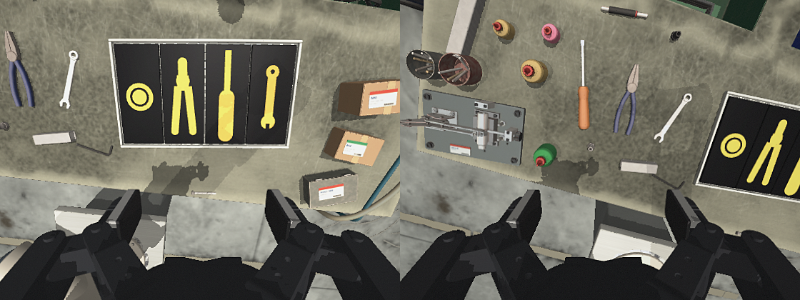

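```bash
cat > meas.py <<'E'
from h import *
def mask(s,lo,hi,z,roi,close=0):
    """contours (world xy) of colour blobs within world-rectangle roi=(x0,x1,y0,y1)"""
    m=cv2.inRange(cv2.cvtColor(s['image'],cv2.COLOR_BGR2HSV),lo,hi)
    if close: m=cv2.morphologyEx(m,cv2.MORPH_CLOSE,np.ones((close,close)))
    out=[]
    for c in cv2.findContours(m,0,cv2.CHAIN_APPROX_NONE)[0]:
        if cv2.contourArea(c)<30: continue
        p=c.reshape(-1,2).astype(float); w=px2w(s,p,z)[:,:2]; g=w.mean(0)
        if roi[0]<g[0]<roi[1] and roi[2]<g[1]<roi[3]: out.append((p.mean(0),w))
    return out
def axis(w,ref=None):
    """min-area rectangle: centre, length, width, yaw of long axis within +-pi/2"""
    (cx,cy),(a,b),t=cv2.minAreaRect(w.astype(np.float32)); t=np.radians(t)+(np.pi/2 if b>a else 0)
    return np.array([cx,cy]),max(a,b),min(a,b),(t+np.pi/2)%np.pi-np.pi/2
E
python3 - <<'E'
from meas import *
Y=((20,110,110),(35,255,255))
for n in('w_board','w_tools'):
    s=load(n)
    for p,w in sorted(mask(s,*Y,14,(350,700,-450,0)),key=lambda q:-q[1][:,1].mean()):
        print(n,p.round(),'ctr/len/wid/yaw',*[np.round(v,2) for v in axis(w)])
s=load('w_tools')
for nm,lo,hi,z,roi in [('orange',(5,120,90),(17,255,255),13,(400,560,250,340)),('blue',(105,70,40),(130,255,255),8,(400,570,150,240)),
  ('bottle',(12,90,80),(30,255,255),30,(440,640,350,560)),('wrench',(0,0,150),(180,50,255),4,(420,600,40,130)),('blade',(0,0,140),(180,50,255),8,(500,640,280,360)),('red',(0,150,80),(8,255,255),80,(440,640,330,560)),('red2',(172,150,80),(180,255,255),80,(440,640,330,560))]:
    for p,w in mask(s,lo,hi,z,roi): print(nm,p.round(),*[np.round(v,2) for v in axis(w)])
E
```

```text
w_board [195. 135.] ctr/len/wid/yaw [494.46 -82.35] 61.72 61.13 0.05
w_board [256. 142.] ctr/len/wid/yaw [ 503.8  -181.77] 173.4 58.72 0.11
w_board [317. 133.] ctr/len/wid/yaw [ 514.87 -281.1 ] 203.75 36.69 0.11
w_board [378. 138.] ctr/len/wid/yaw [ 527.5  -379.38] 141.51 33.08 0.13
w_tools [466. 203.] ctr/len/wid/yaw [493.95 -82.39] 63.26 60.35 0.5
w_tools [516. 219.] ctr/len/wid/yaw [ 503.7  -181.79] 173.77 59.81 0.11
w_tools [552. 249.] ctr/len/wid/yaw [ 464.56 -286.67] 105.45 35.92 0.12
orange [257. 150.] [472.48 296.57] 97.99 25.5 0.28
bottle [188. 100.] [520.55 418.7 ] 57.75 46.58 -1.28
bottle [143.  39.] [584.76 496.82] 40.96 33.86 -0.95
wrench [381. 166.] [512.56  83.05] 133.68 24.27 -0.25
blade [256.  81.] [571.66 327.29] 107.0 12.0 0.23
red [179.  99.] [521.11 415.13] 19.41 18.49 -1.37
red [206.  42.] [599.82 394.  ] 12.84 11.93 -0.58
```

```bash
cat > pp.py <<'E'
from meas import *
PI=np.pi
def pick(x,y,yaw,z,opn,squeeze=60,hi=130):
    manip.command_gripper(opn)
    manip.goto([x,y,hi],[PI,0,yaw]); 
    hit=manip.line_to([x,y,z],speed=150,threshold=20)
    manip.command_gripper(0.0,squeeze); o=manip.get_state()
    manip.line_to([x,y,hi],speed=200); e=manip.get_state()
    print('pick hit',hit,'z',o['ee_pos'].round(1),'open',round(o['opening'],3),round(e['opening'],3),'F',round(e['finger_force'],1),'t',round(e['time_s'],1))
def place(x,y,yaw,z,opn,hi=130):
    manip.goto([x,y,hi],[PI,0,yaw]); manip.line_to([x,y,z+15],speed=200)
    hit=manip.line_to([x,y,z-2],speed=30,threshold=6)
    e=manip.get_state(); manip.command_gripper(opn); manip.line_to([x,y,hi],speed=200)
    print('place hit',hit,e['ee_pos'].round(1),e['orientation'].round(3),'t',round(manip.get_state()['time_s'],1))
E
python3 - <<'E'
from pp import *
pick(489.8,301.6,.29,3,.6)
s=load('w_tools')
hsv=cv2.cvtColor(s['image'],cv2.COLOR_BGR2HSV)
x=w2px(s,[[440,173,8],[435,214,8],[593,218,8]]);print(x.round())
for lo in((100,40,30),(110,50,20)):
    for p,w in mask(s,lo,(135,255,255),8,(400,620,130,260),3): print(p.round(),*[np.round(v,2) for v in axis(w)])
a=snap('side','held1');cv2.imwrite('pics/held1c.png',cv2.resize(a['image'][150:350,150:380],None,fx=2.5,fy=2.5))
E
```

```text
pick hit False z [490.6 302.1   4.6] open 0.283 0.284 F 58.9 t 7.4
[[320. 190.]
 [296. 186.]
 [324.  93.]]
[316. 157.] [491.54 197.09] 101.83 46.05 0.12
[324. 158.] [493.04 184.4 ] 98.96 18.49 0.26
[307. 155.] [490.08 211.67] 101.83 14.55 0.03
```

View pics/held1c.png

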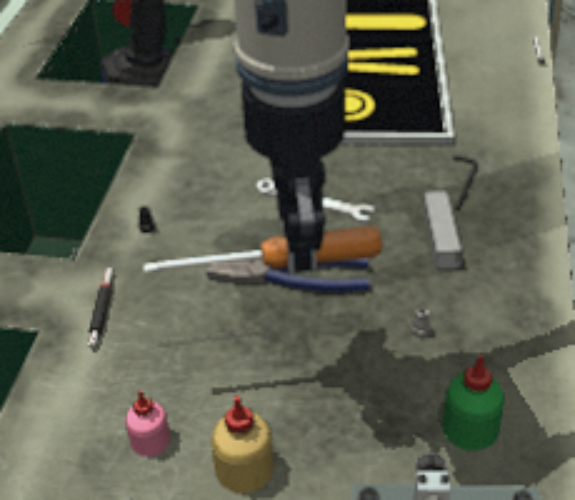

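The screwdriver is held level by the handle, clear of everything. I'll place it, then pick and place the pliers, looking at each result.

```bash
cat > place_check.py <<'E'
from pp import *
def look(name):
    manip.goto([470,-230,380],[PI,0,.12]); return snap('wrist',name)
E
python3 - <<'E'
from place_check import *
place(485.1,-284.5,.113,18.5,.55)
pick(551.9,205.9,.14,3,.6)
place(503.8+31*np.cos(.113),-181.8+31*np.sin(.113),.113,18.5,.5)
s=look('chk1')
cv2.imwrite('pics/chk1c.png',cv2.resize(s['image'][40:220,130:430],None,fx=2.6,fy=2.6,interpolation=cv2.INTER_CUBIC))
print(manip.get_state()['time_s'])
for nm,lo,hi,z,roi in [('orange',(3,120,90),(17,255,255),27,(350,700,-350,-200)),('blue',(100,50,30),(135,255,255),22,(350,700,-260,-130)),('yel',(20,110,110),(35,255,255),14,(350,700,-340,-130))]:
    for p,w in mask(s,lo,hi,z,roi,3): print(nm,p.round(),*[np.round(v,2) for v in axis(w)])
E
```

```text
place hit True [ 485.2 -284.6   18.6] [ 3.141 -0.     0.113] t 11.7
pick hit False z [552.8 206.2   4.6] open 0.238 0.236 F 59.4 t 15.9
place hit True [ 534.7 -178.4   18.6] [ 3.141 -0.     0.113] t 19.6
20.6333
orange [318. 167.] [ 465.69 -287.52] 99.54 25.93 0.12
blue [266. 158.] [ 474.18 -200.42] 101.47 12.52 0.12
blue [250. 152.] [ 469.06 -174.05] 105.04 20.96 -0.1
yel [251. 158.] [ 467.1  -175.61] 55.35 3.72 0.01
yel [263. 156.] [ 472.76 -194.94] 58.46 4.42 0.2
yel [327. 158.] [ 481.56 -299.02] 107.13 11.45 0.16
yel [271. 154.] [ 475.99 -206.12] 114.82 12.12 0.18
yel [245. 147.] [ 483.28 -163.81] 136.34 14.25 0.05
yel [255.  89.] [ 574.1  -172.87] 31.11 20.38 0.1
yel [313. 129.] [ 516.37 -270.85] 200.15 16.46 0.01
```

View pics/chk1c.png

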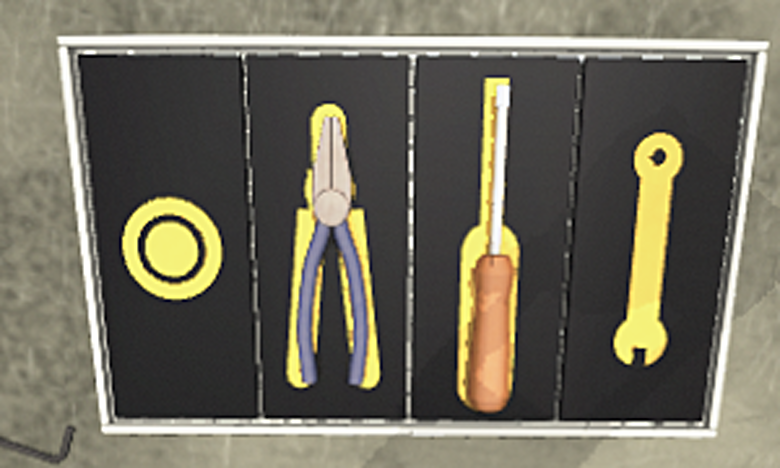

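Pliers and screwdriver both lie on their shadows the right way round. Next I'll quantify the residuals and place the wrench.

Run:
```python
from place_check import *
s=load('chk1');t=load('w_tools')
g=lambda u,v:(130+u/2.6,40+v/2.6)
print('sd tip',px2w(s,[g(503,88)],27).round(1),'shadow tip',px2w(s,[g(497,80)],14).round(1),'sd rear',px2w(s,[g(490,410)],25).round(1))
print('pl tip',px2w(s,[g(331,117)],22).round(1),'handles',px2w(s,[g(308,384),g(357,384)],22).round(1),'shadow tip',px2w(s,[g(328,105)],14).round(1))
print('fixture',px2w(t,[(168,190),(168,145),(40,126)],10).round())
pick(512.6,83.0,-.25,1.5,.4)
place(527.5,-379.4,.113,16.5,.4)
s=look('chk2')
cv2.imwrite('pics/chk2c.png',cv2.resize(s['image'][40:220,130:430],None,fx=2.6,fy=2.6,interpolation=cv2.INTER_CUBIC))
print(manip.get_state()['time_s'])
for p,w in mask(s,(0,0,150),(180,60,255),18,(420,640,-420,-340)): print('wrench',p.round(),*[np.round(v,2) for v in axis(w)])
```

```text
sd tip [[ 609.3 -273.4   27. ]] shadow tip [[ 614.7 -270.5   14. ]] sd rear [[ 416.6 -295.9   25. ]]
pl tip [[ 582.1 -175.7   22. ]] handles [[ 418.9 -175.8   22. ]
 [ 422.7 -207.6   22. ]] shadow tip [[ 589.1 -172.5   14. ]]
fixture [[362. 427.  10.]
 [439. 441.  10.]
 [408. 652.  10.]]
pick hit False z [513.3  83.1   2.6] open 0.091 0.091 F 58.7 t 24.5
place hit True [ 527.6 -379.5   16.7] [ 3.141 -0.     0.113] t 28.5
29.675
```

View pics/chk2c.png

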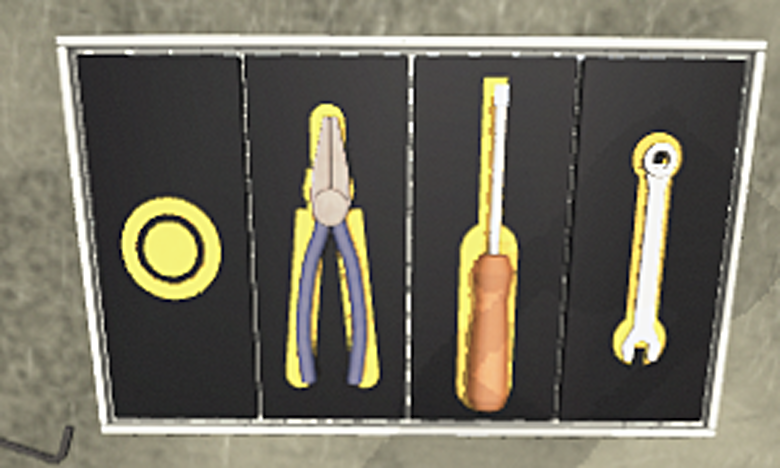

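The wrench lies on its shadow and residuals are about 2–3 mm. Now the bottle.

Run:
```python
from place_check import *
pick(520.5,416.5,.1,13,1.0,squeeze=40,hi=170)
a=snap('side','heldb')
place(495.2,-81,.113,27.5,.95,hi=170)
s=look('chk3');b=snap('side','end')
A=cv2.resize(s['image'][40:220,130:430],(800,480))
B=cv2.resize(b['image'][120:210,230:350],None,fx=4,fy=4)
cv2.imwrite('pics/chk3c.png',A);cv2.imwrite('pics/end.png',B)
print(manip.get_state()['time_s'])
```

```text
pick hit False z [521.1 417.   14.5] open 0.531 0.538 F 41.1 t 35.2
place hit True [495.4 -81.1  28.4] [ 3.141e+00 -1.000e-03  1.130e-01] t 39.7
40.8
```

View pics/chk3c.png

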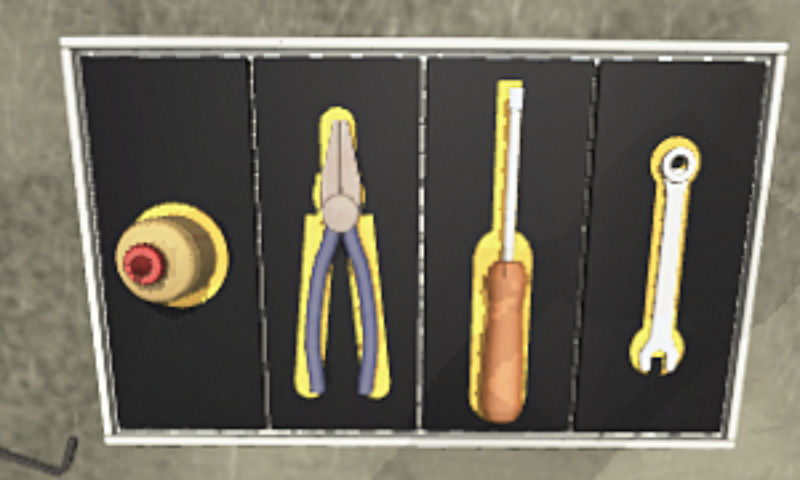

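View pics/end.png

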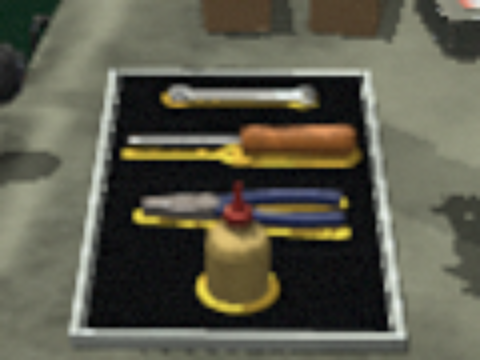

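All four tools are on their shadows. I'll cross-check the offsets from both views.

Run:
```python
from place_check import *
for n in('chk3','end'):
    s=load(n)
    for nm,lo,hi,z,roi in [('red',(0,150,60),(6,255,255),98,(440,560,-150,-20)),('orange',(3,130,80),(15,255,255),27,(350,700,-350,-200)),('body',(15,60,60),(24,160,255),44,(420,580,-150,-20))]:
        for p,w in mask(s,lo,hi,z,roi): print(n,nm,p.round(),*[np.round(v,2) for v in axis(w)])
# shadow disc outline around bottle base in the end view: expected vs actual base bottom
s=load('end'); c=np.array([494.2,-82.4])
a=np.linspace(0,2*np.pi,60)
P=w2px(s,np.c_[c[0]+24*np.cos(a),c[1]+24*np.sin(a),np.full(60,14)])
print('ideal base px x',P[:,0].min(),P[:,0].max(),'bottom',P[:,1].max(),'actual',230+207/4,230+270/4,120+303/4)
Q=w2px(s,np.c_[c[0]+31*np.cos(a),c[1]+31*np.sin(a),np.full(60,14)])
print('disc bottom',Q[:,1].max(),'actual',120+312/4)
print(manip.get_state()['force'].round(1))
```

```text
chk3 red [180. 139.] [495.04 -84.69] 13.99 12.56 1.41
chk3 orange [318. 168.] [ 465.79 -287.49] 99.66 25.76 0.12
chk3 body [193. 137.] [492.72 -84.77] 59.95 53.18 -1.27
end orange [304. 154.] [ 465.99 -288.18] 96.92 48.04 0.13
end body [289. 184.] [493.41 -76.29] 110.68 48.57 -1.47
ideal base px x 280.7996056532598 296.63770149938733 bottom 195.86946077788357 actual 281.75 297.5 195.75
disc bottom 197.25111694436978 actual 198.0
[ 0.6 -0.7  0.8]
```

```bash
python3 -c "
from workcell import manip
manip.sleep(.5);print(manip.sign_off())"
```

```text
the job is handed in; nothing more can be done
None
```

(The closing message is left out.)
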